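# Fold down the ratchet tube rest

## Task

The ratchet rest on the bench has been left propped up. Press the thumb pad of its pawl all the way down so that the hook stands free of the toothed wheel, then push the arm down past the teeth by its crossbar until it lies level on its stop, and leave the pawl pressed. Work by pressing and pushing with the fingers alone, lifting nothing and never raising the arm, and leave the jar, the cap and the tape rule beside the rest where they are.

Things in the scene. Friction and masses are not known exactly. Their poses are not given: they have to be found in the camera images.
- stand: Dark steel stand of the ratchet tube rest, bolted to the bench: foot plate 80 x 300 x 8 mm. Origin on the bench surface, z up. The arm points along the stand's +y (the plate reaches from y = -125 to +175 mm), the pawl lies toward -y, and both move in the stand's y-z plane.
- axle (a point): Axle of the toothed wheel and arm, 75 mm above the bench; its line is the stand's x axis. The steel wheel is 10 mm thick and reaches 62 mm from the axle over its teeth; two axle cheeks, 39 mm apart over all, stand beside it.
- rest_arm (a joint): Angle of the arm above level, rad. 0 = level, lying on the rubber-topped stop; it grows as the arm rises (at most 1.2). It stands at about 0.78 to 0.92 at the start. While the pawl is engaged a tooth blocks it at about 0.75. Its stiff hinge keeps the arm where it is left; with the pawl free about 2 to 6 N down on the crossbar move it.
- crossbar (a point): Centre of the black rubber-sleeved crossbar at the arm's end, 175 mm from the axle: a round bar of 22 mm diameter and 74 mm sleeve length (84 mm with its steel ends), lying along the stand's x axis. It goes down and outward round the axle; its centre is 75 mm above the bench when the arm is level. The arm between axle and crossbar is a flat bar 20 x 12 mm.
- pawl (a joint): Angle of the pawl, rad. 0 = hook fully between the teeth; it grows as the thumb pad is pressed down. From about 0.16 the hook is clear of the teeth; 0.35 is fully down, a hard stop. About 5 N on the pad move it; it has no spring and stays where it is left.
- pawl_pad (a point): Middle of the top face of the pawl's steel thumb pad (34 mm along the stand's x, 32 mm along its y), 52 mm toward the stand's -y from the pawl's pivot and 21 mm above it, so 150 mm above the bench when engaged; it goes down about 20 mm when fully pressed. Nothing stands above it.
- pawl_pivot (a point): Pivot of the pawl on its post, 129 mm above the bench; its line is the stand's x axis. The hook is at the other end, 74 mm toward +y, over the top of the wheel.
- jar: Clear open jar with paper slips, 101 x 97 x 142 mm, standing loose beyond the rest. Origin under its centre. A bystander.
- cap: Stepped round printed cap, 42 mm wide, 24 mm high, loose on the robot's side of the rest. Origin under its centre. A bystander.
- tape: Flat square tape rule lying on its side, 78 x 81 x 34 mm, loose on the bench near the pawl end of the rest. Origin under its centre. A bystander.

How it is judged:
On the way, in this order (a step that is already met when the one before it is completed fails the run):
1. the pawl is pressed down, its hook free of the teeth, while the arm is still up (value of joint pawl above 0.25 rad and value of joint rest_arm above 0.62 rad), for 0.2 s.
2. the arm is pushed down past the teeth onto its stop (value of joint rest_arm below 0.05 rad), for 0.2 s.
At the end, for the whole second after the job is handed in: the arm lies level on its stop (within 0.05 rad), the pawl is still pressed with its hook free of the teeth (over 0.2 rad), and the jar, cap and tape rule are within 20 mm of where they stood (value of joint rest_arm below 0.05 rad and value of joint pawl above 0.2 rad and velocity of joint rest_arm below 0.05 rad/s and linear speed of jar below 0.02 m/s and distance of each of jar, cap, tape from where it was at the start of the episode below 0.02 m); the robot touches nothing.
It fails at once if the rest is pushed with the robot's arm or the gripper's body instead of the fingers (contact force between the arm and stand above 3 N).
It fails at once if the arm is raised instead of pushed down (value of joint rest_arm above 1 rad).
It fails at once if the jar is knocked, lifted or carried (20 mm or 0.3 rad) (distance of jar from where it was at the start of the episode above 0.02 m or angle between jar's own z axis and vertical above 0.3 rad).
It fails at once if the cap is moved, lifted or carried (20 mm) (distance of cap from where it was at the start of the episode above 0.02 m).
It fails at once if the tape rule is moved, lifted or carried (20 mm) (distance of tape from where it was at the start of the episode above 0.02 m).
It also fails if it takes over 45 s, if anything falls off the work surface, if the arm or the gripper's body presses on something with over 40 N, if the wrist force passes 120 N, or if a joint passes its speed limit or range.

## Robot

A 6-joint arm with a two-finger parallel gripper is mounted at the origin on a cart in front of the work surface, level with it; the furniture and walls round the work are solid. World frame = base frame: x ahead of the robot, y to its left, z up, the work surface at z = 0. Lengths are in m, angles in rad, forces in N, time in s.
With the tool pointing down it reaches from about 0.3 to 0.775 m from the base axis. Payload 14.6 kg.
Tool frame: the origin (TCP) lies at the very end of the fingers, on their centre line; the grasp point (between the pads) lies 19 mm behind it; z points along the fingers, y is the line along which they close (so a half turn about z gives the same grasp; the last joint's range is limited). The gripper opens to 94 mm and grips with 3 to 60 N. Pads are 16 mm wide; open, the fingers measure 119 mm over their backs; the gripper's body (75 mm by 177 mm) begins 78 mm behind the grasp point.
Start: joints at [-1.328, 0.3, 1.521, -0, 1.321, -0.067], TCP at [0.168, -0.524, 0.183] pointing down, gripper open.
Joint ranges: [-3.03, 3.03], [-0.79, 2.21], [0.23, 2.52], [-1.04, 4.18], [0, 3.07], [-2.55, 2.55]. Speed limits (rad/s): [2.22, 2.22, 2.57, 3.14, 3.14, 3.14].

## Interface

Orientations are given as [roll, pitch, yaw] about the fixed x, y, z axes, in that order (R = Rz(yaw) Ry(pitch) Rx(roll)).
In Python, from station import ctrl gives the robot as it stands.
- The arm moves only by the tool move_arm, never from a script. Its argument "increments" is a list of rows, each a list of 7 numbers: the opening, from 0 (shut) to 1 (fully open), then the shift along the tool's x, y, z in units of 50 mm (1.0 is 50 mm), then the turn, a rotation vector about the tool's x, y, z in rad. In form: [[claw, tx, ty, tz, rx, ry, rz], ...]. A call has 1 to 20 rows; each row shifts and turns the commanded pose from where the row before left it, along the tool's axes as they then stand; what a row does not reach is not made up. A row lasts 1/10 s, in which the tool goes at most 50 mm and 8.59 degrees, less where a joint would pass 70% of its speed; a pose out of reach is approached as far as the arm can. A call is refused whole if a number of a shift passes 1 or a number of a turn 0.15, either way. A call with a gripper value outside its range is refused whole. The fingers move at their own pace and stop on an object; "force" is the grip in N (left out, the last holds). Time passes only in rows, so rows that do not move let the fingers close. It gives the time, the measured TCP pose, the force, the opening and the grip force at its end, in the units of the state.
- ctrl.get_obs(): the state, without advancing time (a new reading comes with each control period).
- ctrl.camera(name): name is "scene" or "top" or "wrist"; returns a dict with "color" (400x640x3 uint8, blue, green, red), "K" (3x3 intrinsics, pixels), "pose" (4x4, takes a point from camera to world coordinates); the wrist camera has in their place "tool_from_camera" (4x4, takes a point from camera to tool coordinates, whose origin is the TCP and whose axes are the flange's). Camera axes: x right, y down, z forward; pixel columns grow to the right and rows downward; lengths in m; the calibration is good to about 2 mm. The wrist camera is an equidistant fisheye: a pixel r from the principal point sees the ray r / f radians off the axis. A picture is of the moment at which its call begins: read the wrist's pose just before it. There is no depth.
- ctrl.hand_in(): hands the job in; it is judged then, once.
Trained networks look in a picture, given as the dict that the camera call returned (one of the last four; its "shot" number tells which), for a name from the list of things; names that differ only in an ending like _2 or _b are one class to them, and where a whole thing is asked for, a point or a joint stands for the part that bears it (a point fixed in the world has none). Each returns a list of dicts, best first, with "conf" (0 to 1); they miss things now and then, are a little off and sometimes report something else, mostly with a low value. They report only what shows in the picture. A call takes as long as a camera call.
- ctrl.cut_out(name, picture): "mask" (400x640 bool, what is visible of it) and "centre" ([row, column] in pixels, amid what is visible of it).
The state is a dict: "time_s": time; "qpos": joint angles; "joint_vel": joint speeds; "tau": joint torques, N m; "ee_pos": TCP position; "eef_rot": TCP orientation; "force": force on the tool from outside, world axes, zero at the start; "moment": the same for the moment, N m; "grip_width": finger opening in m; "grip_force": force on a finger pad.
Only numpy, scipy, OpenCV 4.12 (cv2) and the standard library are available. Lean on these libraries where they do the work, as an engineer would, in place of code of your own. Each camera call takes 0.05 s, during which the arm holds its last target. There are 200 camera calls.

## Working session

There is one attempt and no reset: what is moved stays moved. The work goes in short steps, Python scripts to look and compute and a tool call to move; the robot and the scene stay as the last step left them, time stands still between calls to the robot, and variables do not carry over. Pictures are saved under pics/ and viewed, at most 10 in all, crops included, and the job is handed in when it is done.

Besides the shell and the picture viewer there is one more tool, called as name(argument=value, ...), one argument or row to a line, values as JSON. move_arm: Moves the arm, as the interface text tells. Its arguments: {"type":"object","properties":{"increments":{"type":"array","items":{"type":"array","items":{"type":"number"}}},"force":{"type":"number"}},"required":["increments"]}

```bash
mkdir -p pics
cat > h.py <<'E'
import numpy as np,cv2
from station import ctrl
E
python3 - <<'E'
from h import *
o=ctrl.get_obs();print(o['time_s'],o['ee_pos'],o['eef_rot'],o['grip_width'],o['force'])
for n in['scene','top']:
    p=ctrl.camera(n);cv2.imwrite(f'pics/{n}1.png',p['color']);print(n,p['K'].tolist(),np.round(p['pose'],4).tolist())
    for k in['stand','crossbar','pawl_pad','pawl_pivot','axle','jar','cap','tape']:
        r=ctrl.cut_out(k,p)
        for d in r[:1]:
            ys,xs=np.nonzero(d['mask']);print(k,round(d['conf'],2),d['centre'],xs.min(),xs.max(),ys.min(),ys.max())
E
```

```text
0.0 [ 0.16758448 -0.52354391  0.18258693] [-3.14042938e+00 -6.61371576e-05  3.09764478e-01] 0.09377721084765808 [-0.20457851 -0.95527825  0.5400058 ]
scene [[397.91916673843946, 0.0, 317.1848146886069], [0.0, 397.91916673843946, 201.10343800433657], [0.0, 0.0, 1.0]] [[-0.8512, -0.3894, 0.3519, 0.279], [-0.5245, 0.6537, -0.5455, 0.5292], [-0.0176, -0.6489, -0.7607, 0.7541], [0.0, 0.0, 0.0, 1.0]]
stand 0.89 [244.8, 310.9] 251 375 169 323
crossbar 0.66 [228.2, 313.7] 265 345 207 254
pawl_pad 0.79 [181.7, 356.2] 324 374 170 217
pawl_pivot 0.82 [250.2, 312.8] 251 374 169 323
axle 0.7 [248.9, 312.8] 252 374 169 322
jar 0.56 [189.6, 307.1] 283 327 162 214
cap 0.55 [271.5, 349.9] 340 359 259 280
tape 0.59 [196.4, 373.2] 357 388 182 212
top [[385.22647479532355, 0.0, 321.2524267801095], [0.0, 385.22647479532355, 197.90982575743254], [0.0, 0.0, 1.0]] [[-0.0032, -0.9943, 0.1067, 0.4885], [-1.0, 0.0024, -0.0071, 0.1019], [0.0068, -0.1067, -0.9943, 0.956], [0.0, 0.0, 0.0, 1.0]]
stand 0.72 [217.4, 301.4] 239 382 185 244
crossbar 0.68 [209.7, 273.5] 254 336 186 225
pawl_pad 0.65 [230.9, 393.9] 382 412 214 247
pawl_pivot 0.94 [219.3, 300.7] 239 383 185 243
axle 0.64 [218.1, 300.7] 239 383 185 243
jar 0.65 [176.5, 353.1] 337 378 150 197
tape 0.83 [230.6, 394.9] 381 413 214 246
```

Run:
```python
import cv2
a=cv2.imread('pics/scene1.png')[140:340,220:420];b=cv2.imread('pics/top1.png')[130:280,220:430]
cv2.imwrite('pics/s2.png',cv2.resize(a,None,fx=3,fy=3,interpolation=cv2.INTER_CUBIC));cv2.imwrite('pics/t2.png',cv2.resize(b,None,fx=3.8,fy=3.8,interpolation=cv2.INTER_CUBIC))
```

```text
(no output)
```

View pics/s2.png

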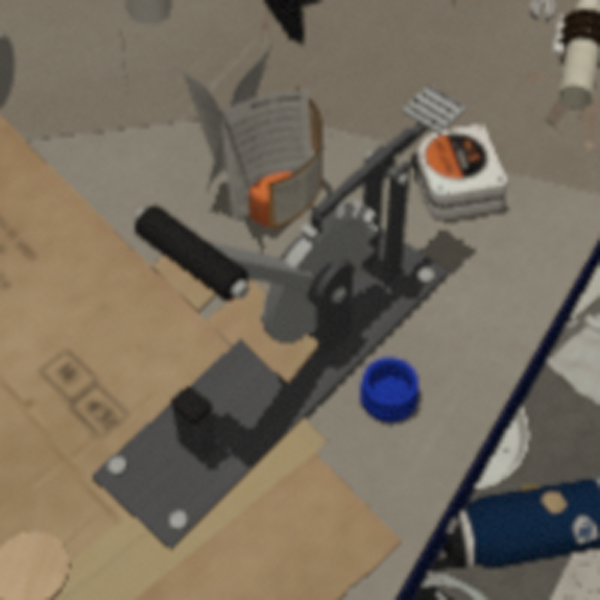

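View pics/t2.png

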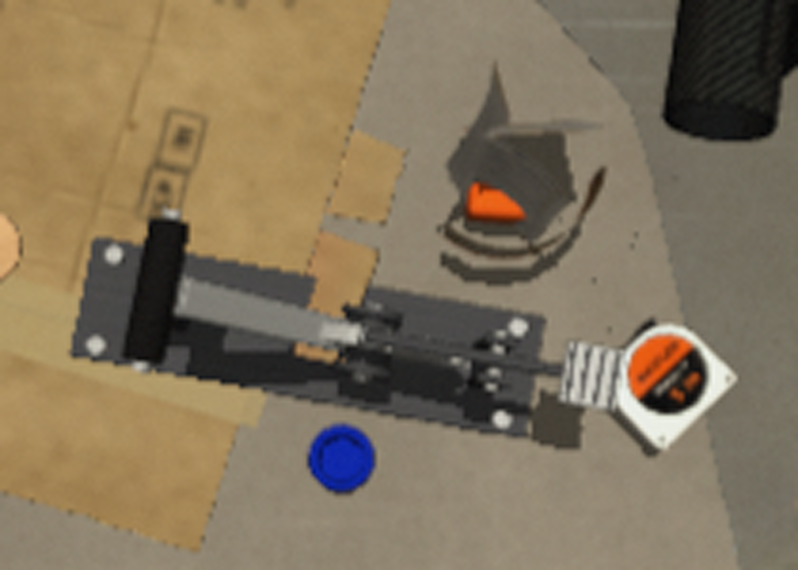

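The scene view shows the pad at about (364,176) and the crossbar ends at (270,212) and (299,235). The top view shows the pad at about (376,228), right beside the tape. The cap is on the near side and the jar on the far side. I'll fit the stand pose to these points plus the plate corners.

Run:
```python
from h import *
from scipy.optimize import least_squares
P={n:ctrl.camera(n) for n in['scene','top']}
S=lambda u,v:(220+u/3,140+v/3); T=lambda u,v:(220+u/3.8,130+v/3.8)
cb=lambda x:('c',x)
obs=[('scene',S(95,478),(40,175,8)),('scene',S(172,547),(-40,175,8)),('scene',S(475,250),(-40,-125,8)),
('top',T(97,238),(40,175,8)),('top',T(72,352),(-40,175,8)),('top',T(545,315),(40,-125,8)),('top',T(530,437),(-40,-125,8)),
('scene',S(143,218),cb(42)),('scene',S(241,288),cb(-42)),('top',T(171,213),cb(42)),('top',T(140,367),cb(-42)),
('scene',S(433,107),'p'),('top',T(592,374),'p')]
def pts(q):
    X,Y,w,a,py=q
    c,s=np.cos(w),np.sin(w);o=[]
    for n,_,k in obs:
        if k=='p':k=(0,py,150)
        elif k[0]=='c':k=(k[1],175*np.cos(a),75+175*np.sin(a))
        x,y,z=np.array(k)/1000;o.append((X+c*x-s*y,Y+s*x+c*y,z))
    return np.array(o)
def res(q):
    r=[]
    for (n,uv,_),p in zip(obs,pts(q)):
        M=np.linalg.inv(P[n]['pose']);c=P[n]['K']@(M[:3]@np.r_[p,1]);r+=[c[0]/c[2]-uv[0],c[1]/c[2]-uv[1]]
    return np.array(r)
f=least_squares(res,[.45,.1,-.1,.85,-130],x_scale=[.1,.1,.1,.1,50],loss='soft_l1')
print(f.x);print(res(f.x).reshape(-1,2).round(1).tolist())
print(pts(f.x)[-6:].round(4))
# bystanders
for n,uv,z in[('top',T(342,459),.024),('scene',S(390,385),.02),('top',T(675,380),.034),('scene',S(458,158),.034),('top',T(520,190),.07)]:
    d=P[n]['pose'][:3,:3]@np.linalg.inv(P[n]['K'])@np.r_[uv,1];c=P[n]['pose'][:3,3];print(n,(c+d*(z-c[2])/d[2]).round(3))
```

```text
[ 5.34314793e-01  1.18110307e-01 -1.74552188e-01  9.70818276e-01
 -1.36781400e+02]
[[-0.2, -2.2], [1.7, -0.6], [-7.5, 5.3], [-0.4, -0.1], [-0.1, 1.8], [1.3, 0.3], [0.0, 0.4], [-1.8, -3.0], [0.8, -0.5], [-1.6, -1.1], [-1.7, 1.4], [0.2, -0.6], [-0.5, 0.0]]
[[ 0.5928  0.2081  0.2194]
 [ 0.5101  0.2227  0.2194]
 [ 0.5928  0.2081  0.2194]
 [ 0.5101  0.2227  0.2194]
 [ 0.5106 -0.0166  0.15  ]
 [ 0.5106 -0.0166  0.15  ]]
top [0.461 0.123 0.024]
scene [0.461 0.126 0.02 ]
top [ 0.51  -0.087  0.034]
scene [ 0.511 -0.079  0.034]
top [0.625 0.013 0.07 ]
```

Run:
```python
from h import *
from scipy.optimize import least_squares
P={n:ctrl.camera(n) for n in['scene','top']}
S=lambda u,v:(220+u/3,140+v/3); T=lambda u,v:(220+u/3.8,130+v/3.8)
cb=lambda x:('c',x)
obs=[('scene',S(95,478),(40,175,8)),('scene',S(172,547),(-40,175,8)),
('top',T(97,238),(40,175,8)),('top',T(72,352),(-40,175,8)),('top',T(545,315),(40,-125,8)),('top',T(530,437),(-40,-125,8)),
('scene',S(143,218),cb(42)),('scene',S(241,288),cb(-42)),('top',T(171,213),cb(42)),('top',T(140,367),cb(-42)),
('scene',S(433,107),'p'),('top',T(592,374),'p')]
def pts(q):
    X,Y,w,a,py=q
    c,s=np.cos(w),np.sin(w);o=[]
    for n,_,k in obs:
        if k=='p':k=(0,py,150)
        elif k[0]=='c':k=(k[1],175*np.cos(a),75+175*np.sin(a))
        x,y,z=np.array(k)/1000;o.append((X+c*x-s*y,Y+s*x+c*y,z))
    return np.array(o)
def res(q):
    r=[]
    for (n,uv,_),p in zip(obs,pts(q)):
        M=np.linalg.inv(P[n]['pose']);c=P[n]['K']@(M[:3]@np.r_[p,1]);r+=[c[0]/c[2]-uv[0],c[1]/c[2]-uv[1]]
    return np.array(r)
f=least_squares(res,[.45,.1,-.1,.85,-130],x_scale=[.1,.1,.1,.1,50],loss='soft_l1')
print(f.x);print(res(f.x).reshape(-1,2).round(1).tolist());print(pts(f.x)[-6:].round(4))
for n,uv,h in[('scene',S(433,107),.15),('top',T(592,374),.15),('scene',S(192,252),.2),('top',T(155,290),.2),('top',T(155,290),.21),('scene',S(192,252),.21)]:
    d=P[n]['pose'][:3,:3]@np.linalg.inv(P[n]['K'])@np.r_[uv,1];c=P[n]['pose'][:3,3];print(n,h,(c+d*(h-c[2])/d[2]).round(3))
```

```text
[ 5.34478956e-01  1.18774111e-01 -1.74470743e-01  9.74542845e-01
 -1.37479215e+02]
[[-0.4, -1.9], [1.4, -0.3], [-0.7, -0.2], [-0.3, 1.7], [1.0, 0.2], [-0.2, 0.3], [-1.9, -3.1], [0.7, -0.6], [-1.7, -1.1], [-1.8, 1.4], [0.2, -0.6], [-0.5, -0.0]]
[[ 0.5929  0.2083  0.2198]
 [ 0.5102  0.2228  0.2198]
 [ 0.5929  0.2083  0.2198]
 [ 0.5102  0.2228  0.2198]
 [ 0.5106 -0.0166  0.15  ]
 [ 0.5106 -0.0166  0.15  ]]
scene 0.15 [ 0.51  -0.015  0.15 ]
top 0.15 [ 0.511 -0.018  0.15 ]
scene 0.2 [0.558 0.206 0.2  ]
top 0.2 [0.553 0.215 0.2  ]
top 0.21 [0.552 0.214 0.21 ]
scene 0.21 [0.553 0.212 0.21 ]
```

View pics/top1.png

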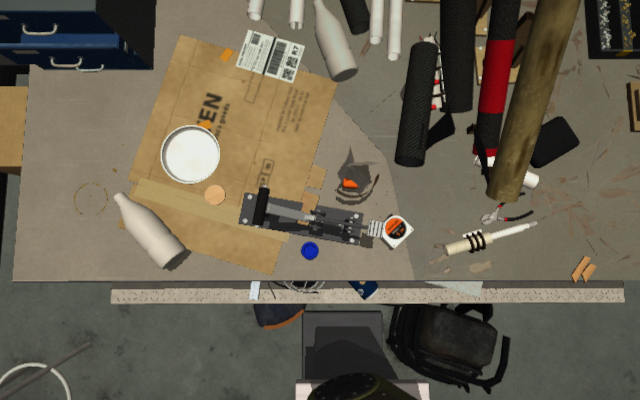

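View pics/scene1.png

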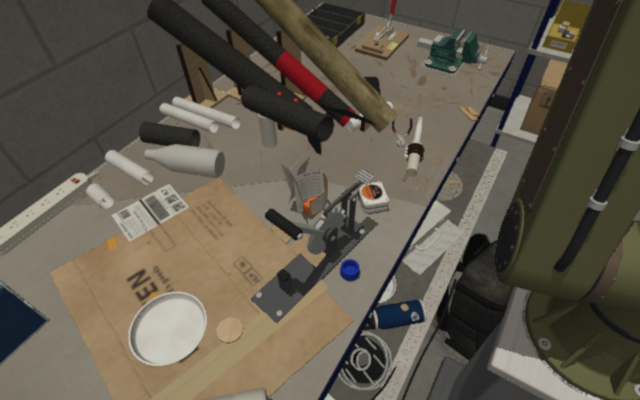

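The top view shows leaning poles, with their ends at about (500,200) and (410,165), near the path. I'll triangulate those ends before moving.

Run:
```python
from h import *
P={n:ctrl.camera(n) for n in['scene','top']}
def tri(a,b):
    L=[]
    for n,uv in(('scene',a),('top',b)):
        d=P[n]['pose'][:3,:3]@np.linalg.inv(P[n]['K'])@np.r_[uv,1];L.append((P[n]['pose'][:3,3],d/np.linalg.norm(d)))
    (c,d),(e,g)=L;t=np.linalg.lstsq(np.c_[d,-g],e-c,rcond=None)[0];return (c+t[0]*d).round(3),(e+t[1]*g).round(3)
print('pole',tri((385,120),(502,198)));print('cyl',tri((322,126),(411,163)));print('pad',tri((364.3,175.7),(375.8,228.4)));print('bar',tri((284,224),(260.8,206.3)))
```

```text
pole (array([ 0.598, -0.326,  0.051]), array([ 0.584, -0.332,  0.053]))
cyl (array([ 0.655, -0.083,  0.175]), array([ 0.644, -0.089,  0.175]))
pad (array([ 0.512, -0.018,  0.147]), array([ 0.511, -0.018,  0.147]))
bar (array([0.552, 0.213, 0.212]), array([0.552, 0.214, 0.212]))
```

move_arm(
  increments=[
    [0,0,0,-0.5,0,0,0],
    [0,0,0,-0.6,0,0,0.12],
    [0,0,0,-0.5,0,0,0.12],
    [0,0,0,0,0,0,0.12],
    [0,0,0,0,0,0,0.12],
    [0,0,0,0,0,0,0],
  ],
)

```text
time_s: 1.8
ee_pos: [0.1677, -0.5238, 0.2632]
eef_rot: [3.142, -0.0, -0.172]
force: [1.0, 0.3, -0.7]
grip_width: 0.0495
grip_force: 0.0
```

move_arm(
  increments=[
    [0,0.25,-0.55,0,0,0,0],
    [0,0.25,-0.55,0,0,0,0],
    [0,0.25,-0.55,0,0,0,0],
    [0,0.25,-0.55,0,0,0,0],
    [0,0.25,-0.55,0,0,0,0],
    [0,0.25,-0.55,0,0,0,0],
    [0,0.25,-0.55,0,0,0,0],
    [0,0.25,-0.55,0,0,0,0],
    [0,0.25,-0.55,0,0,0,0],
    [0,0.25,-0.55,0,0,0,0],
    [0,0.25,-0.55,0,0,0,0],
    [0,0.25,-0.55,0,0,0,0],
    [0,0.25,-0.55,0,0,0,0],
    [0,0.25,-0.55,0,0,0,0],
    [0,0.25,-0.55,0,0,0,0],
    [0,0.25,-0.55,0,0,0,0],
    [0,0.25,-0.55,0,0,0,0],
    [0,0.25,-0.55,0,0,0,0],
    [0,0.25,-0.55,0,0,0,0],
    [0,0.25,-0.55,0,0,0,0],
  ],
)

```text
time_s: 3.8
ee_pos: [0.5078, -0.0229, 0.2631]
eef_rot: [-3.142, 0.0, -0.166]
force: [-1.0, -0.0, 0.2]
grip_width: 0.0001
grip_force: 0.0
```

Run:
```python
from h import *
o=ctrl.get_obs();print(o['time_s'],o['ee_pos'],o['eef_rot'],o['force'],o['grip_width'])
p=ctrl.camera('wrist');print(p['K'],p['tool_from_camera']);cv2.imwrite('pics/w1.png',p['color'])
```

```text
3.8 [ 0.50775317 -0.02291271  0.26308419] [-3.14159260e+00  8.99371140e-05 -1.65970987e-01] [-0.99686514 -0.0097168   0.16821745] 6.305217976762225e-05
[[309.70691629   0.         323.52959215]
 [  0.         309.70691629 197.31129946]
 [  0.           0.           1.        ]] [[ 1.62410540e-03 -9.57790592e-01 -2.87462248e-01  8.34679209e-02]
 [ 9.99998044e-01  1.23109551e-03  1.54792682e-03  3.36626233e-04]
 [-1.12869627e-03 -2.87464200e-01  9.57790718e-01 -2.01088948e-01]
 [ 0.00000000e+00  0.00000000e+00  0.00000000e+00  1.00000000e+00]]
```

View pics/w1.png

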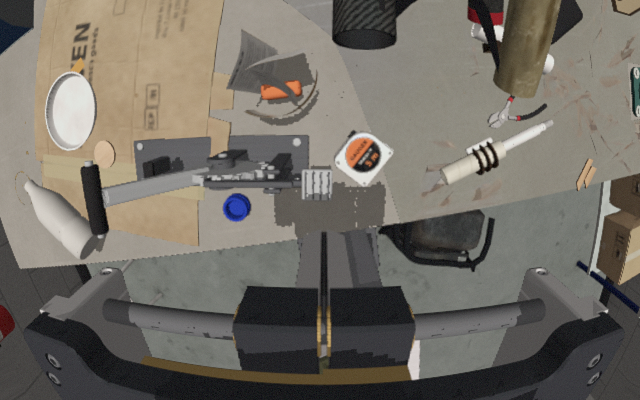

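The wrist view shows the pad at (317,184), which gives (0.512,-0.018) and agrees with the earlier fit. Now descending.

move_arm(
  increments=[
    [0,0.06,-0.04,0.4,0,0,0],
    [0,0,0,0.5,0,0,0],
    [0,0,0,0.5,0,0,0],
    [0,0,0,0.5,0,0,0],
    [0,0,0,0.1,0,0,0],
    [0,0,0,0.1,0,0,0],
    [0,0,0,0.06,0,0,0],
    [0,0,0,0.06,0,0,0],
    [0,0,0,0.06,0,0,0],
  ],
)

```text
time_s: 4.75
ee_pos: [0.5108, -0.0227, 0.1496]
eef_rot: [-3.142, -0.001, -0.17]
force: [1.2, -0.3, -0.1]
grip_width: 0.0003
grip_force: 0.0
```

move_arm(
  increments=[
    [0,0,0,0.05,0,0,0],
    [0,0,0,0.05,0,0,0],
    [0,0,0,0.05,0,0,0],
    [0,0,0,0.05,0,0,0],
  ],
)

```text
time_s: 5.15
ee_pos: [0.5105, -0.0226, 0.139]
eef_rot: [3.142, -0.0, -0.17]
force: [-0.4, 0.3, 0.1]
grip_width: 0.0006
grip_force: 0.0
```

move_arm(
  increments=[
    [0,0,0,0.05,0,0,0],
    [0,0,0,0.05,0,0,0],
  ],
)

```text
time_s: 5.35
ee_pos: [0.5105, -0.0226, 0.1339]
eef_rot: [-3.142, -0.0, -0.17]
force: [-0.1, 0.5, 0.2]
grip_width: 0.0004
grip_force: 0.0
```

Run:
```python
from h import *
p=ctrl.camera('scene');a=p['color'][140:270,260:420];b=ctrl.camera('wrist')['color'][100:260,200:460]
a=cv2.resize(a,None,fx=3,fy=3,interpolation=cv2.INTER_CUBIC);b=cv2.resize(b,(390*390//390,240));b=cv2.copyMakeBorder(b,0,0,0,a.shape[1]-b.shape[1],0) if b.shape[1]<a.shape[1] else b
o=ctrl.get_obs();print(o['force'],o['ee_pos']);cv2.imwrite('pics/c3.png',a)
```

```text
[-0.21935069 -1.15069333  0.08065384] [ 0.51036404 -0.02259937  0.13377069]
```

View pics/c3.png

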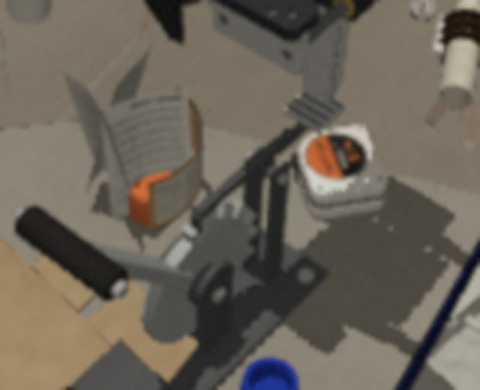

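Run:
```python
from h import *
o=ctrl.get_obs();t=o['ee_pos'];print(t)
for n in('scene','top'):
    p=ctrl.camera(n);M=np.linalg.inv(p['pose'])
    for q in(t,t+[0,0,.1],(.511,-.018,.15)):
        c=p['K']@(M[:3]@np.r_[q,1]);print(n,(c[:2]/c[2]).round(1))
    a=p['color'];u,v=(366,170) if n=='scene' else (376,228)
    c=cv2.resize(a[v-30:v+30,u-40:u+40],None,fx=5,fy=5,interpolation=cv2.INTER_CUBIC);I=c if n=='scene' else np.hstack([I,c])
cv2.imwrite('pics/c4.png',I)
```

```text
[ 0.51036404 -0.02259937  0.13377069]
scene [365.4 178.6]
scene [369.2 143.3]
scene [364.7 174.6]
top [377.  228.7]
top [385.1 227.3]
top [376.  228.2]
```

View pics/c4.png

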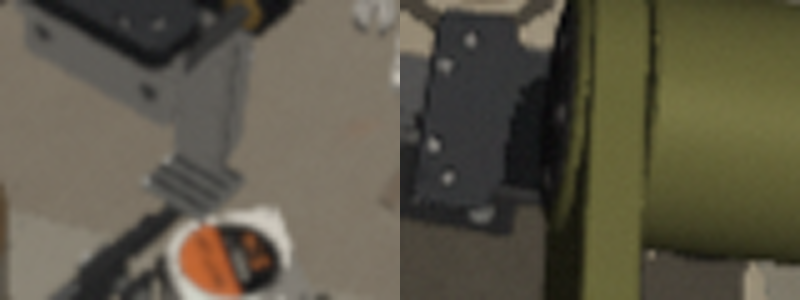

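Run:
```python
from h import *
p=ctrl.camera('wrist');a=p['color'];cv2.imwrite('pics/w2.png',cv2.resize(a[120:390,160:500],None,fx=2.2,fy=2.2,interpolation=cv2.INTER_CUBIC))
T=np.linalg.inv(p['tool_from_camera']);
for q in((0,0,0),(0,0,-.02)):
    c=T[:3]@np.r_[q,1];r=np.hypot(*c[:2]);th=np.arctan2(r,c[2]);print(p['K'][0,2]+p['K'][0,0]*th*c[0]/r,p['K'][1,2]+p['K'][0,0]*th*c[1]/r)
```

```text
322.52929748177735 228.86060772386395
322.47087964884855 240.7724922233728
```

View pics/w2.png

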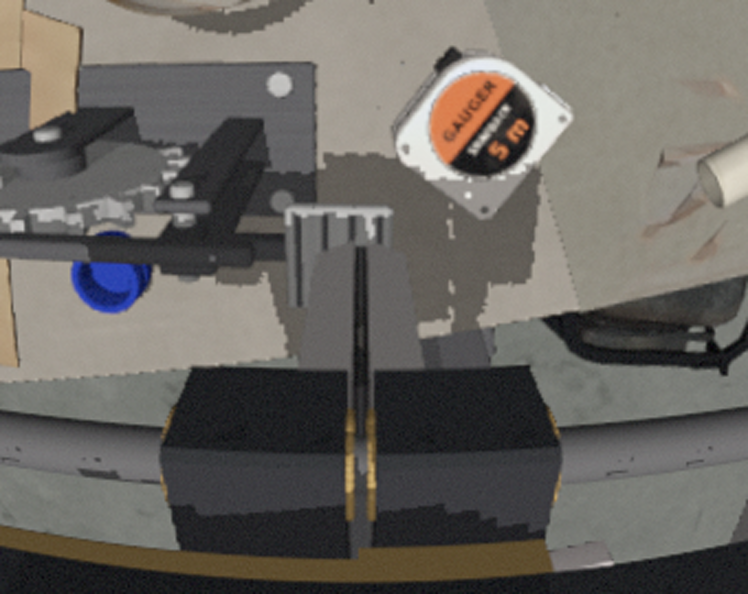

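The wrist view shows the fingertips sitting on the pad. The pad's apparent width matches a height of about 0.13 m, so it is going down. I'll press on to the hard stop.

move_arm(
  increments=[
    [0,0,0,0.04,0,0,0],
    [0,0,0,0.04,0,0,0],
  ],
)

```text
time_s: 5.8
ee_pos: [0.5106, -0.0227, 0.1301]
eef_rot: [-3.142, -0.0, -0.17]
force: [-0.8, 0.4, -0.2]
grip_width: 0.0007
grip_force: 0.0
```

move_arm(
  increments=[
    [0,0,0,0.04,0,0,0],
    [0,0,0,0.04,0,0,0],
  ],
)

```text
time_s: 6.0
ee_pos: [0.5106, -0.023, 0.1263]
eef_rot: [3.141, -0.0, -0.17]
force: [-2.8, -3.6, 5.0]
grip_width: -0.0
grip_force: 2.9
```

move_arm(
  increments=[
    [0,0,0,0.03,0,0,0],
    [0,0,0,0.03,0,0,0],
    [0,0,0,0,0,0,0],
  ],
)

```text
time_s: 6.3
ee_pos: [0.5107, -0.0231, 0.1233]
eef_rot: [3.141, -0.001, -0.17]
force: [-1.0, -2.4, 3.0]
grip_width: 0.0005
grip_force: 1.5
```

Run:
```python
from h import *
a=ctrl.camera('scene')['color'];b=ctrl.camera('wrist')['color']
A=cv2.resize(a[140:220,300:400],None,fx=4,fy=4,interpolation=cv2.INTER_CUBIC);o=cv2.imread('pics/scene1.png')[140:220,300:400];O=cv2.resize(o,None,fx=4,fy=4,interpolation=cv2.INTER_CUBIC)
cv2.imwrite('pics/c5.png',np.hstack([O,A]))
```

```text
(no output)
```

View pics/c5.png

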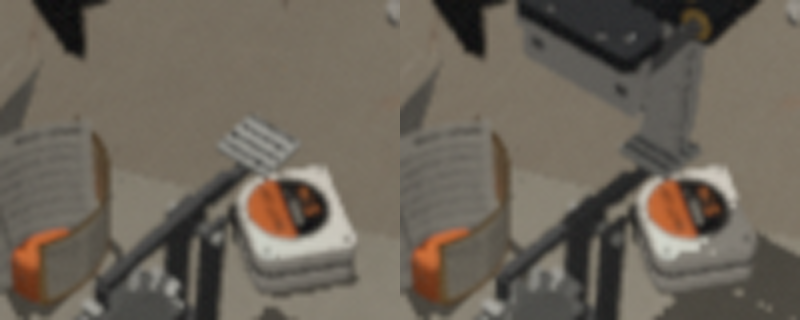

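Run:
```python
from h import *
p=ctrl.camera('scene');M=np.linalg.inv(p['pose']);w=-.174
w_=ctrl.camera('wrist');o=ctrl.get_obs();print(o['ee_pos'],o['force'])
from scipy.spatial.transform import Rotation as R
B=np.eye(4);B[:3,:3]=R.from_euler('xyz',o['eef_rot']).as_matrix();B[:3,3]=o['ee_pos'];W=np.linalg.inv(B@w_['tool_from_camera'])
for th in(0,.1,.2,.3,.35):
    s=[];ww=[]
    for x,y in((17,-36),(17,-68),(-17,-68),(-17,-36)):
        yy=y*np.cos(th)-21*np.sin(-th)*-1*-1; zz=21*np.cos(th)+y*np.sin(th)
        yy=y*np.cos(th)-21*np.sin(th)
        d=np.array([x,yy+52])/1000;q=[.511+np.cos(w)*d[0]-np.sin(w)*d[1],-.018+np.sin(w)*d[0]+np.cos(w)*d[1],.129+zz/1000]
        c=p['K']@(M[:3]@np.r_[q,1]);s.append(((c[:2]/c[2]-[300,140])*4).round().astype(int).tolist())
        c=W[:3]@np.r_[q,1];r=np.hypot(*c[:2]);t=np.arctan2(r,c[2])*309.7/r;ww.append([round((323.5+t*c[0]-250)*5),round((197.3+t*c[1]-180)*5)])
    print(th,s,ww)
a=w_['color'][180:280,250:400];cv2.imwrite('pics/w3.png',cv2.resize(a,None,fx=5,fy=5,interpolation=cv2.INTER_CUBIC))
```

```text
[ 0.5106869  -0.02281149  0.1233386 ] [-0.17677084 -3.32026105  4.32887803]
0 [[215, 140], [252, 107], [303, 137], [266, 170]] [[191, 201], [456, 203], [448, 448], [201, 446]]
0.1 [[216, 143], [253, 115], [304, 144], [268, 173]] [[210, 191], [467, 183], [459, 422], [218, 432]]
0.2 [[218, 146], [253, 123], [304, 152], [269, 177]] [[225, 180], [471, 164], [464, 397], [232, 418]]
0.3 [[219, 150], [252, 132], [303, 161], [270, 181]] [[236, 169], [471, 147], [464, 374], [243, 404]]
0.35 [[219, 152], [252, 136], [302, 166], [270, 183]] [[241, 164], [468, 138], [461, 362], [247, 397]]
```

View pics/w3.png

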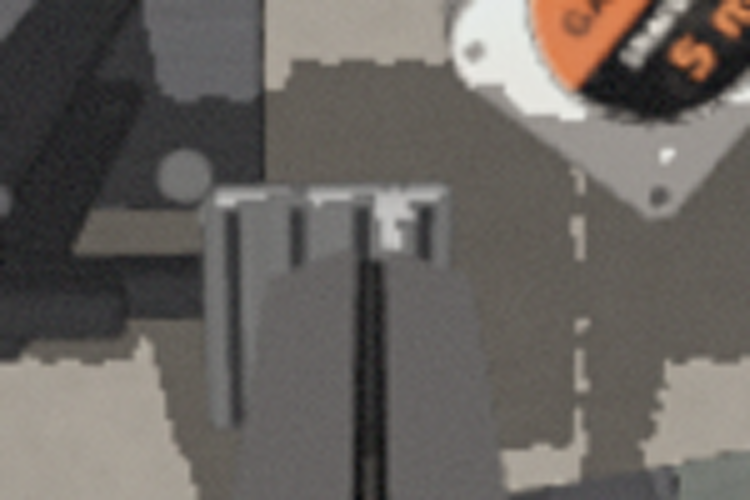

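Both views put the pawl at only about 0.1 rad, so contact began near TCP z = 0.127. The fingers effectively touch later than expected. I'll keep pressing.

move_arm(
  increments=[
    [0,0,0,0.05,0,0,0],
    [0,0,0,0.05,0,0,0],
    [0,0,0,0.05,0,0,0],
    [0,0,0,0.05,0,0,0],
  ],
)

```text
time_s: 6.9
ee_pos: [0.5107, -0.0232, 0.1133]
eef_rot: [3.141, -0.001, -0.17]
force: [-1.2, -7.0, 5.1]
grip_width: 0.0003
grip_force: 3.5
```

Run:
```python
from h import *
o=ctrl.get_obs();print(o['ee_pos'],o['force'],o['grip_force'])
b=ctrl.camera('wrist')['color'][180:280,250:400];a=ctrl.camera('scene')['color'][140:220,300:400]
cv2.imwrite('pics/c6.png',np.hstack([cv2.resize(b,(480,320)),cv2.resize(a,(320,320*80//100))if 0 else cv2.resize(a[:,20:100],(320,320))]))
```

```text
[ 0.5106797  -0.02322604  0.11330305] [-1.19789178 -7.01783077  5.069778  ] 3.4732483356310695
```

View pics/c6.png

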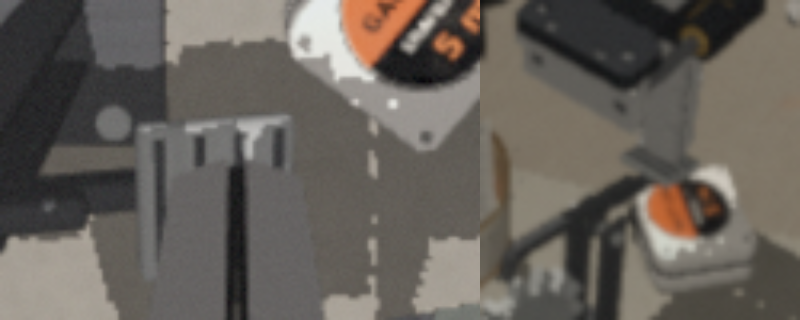

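I've now viewed 11 pictures, which is over the limit of 10, so from here I'll go by numbers only. The pad is clearly tilting now, so I'll press until the stop shows in the force.

move_arm(
  increments=[
    [0,0,0,0.05,0,0,0],
    [0,0,0,0.05,0,0,0],
  ],
)

```text
time_s: 7.2
ee_pos: [0.5106, -0.0232, 0.1082]
eef_rot: [3.141, -0.0, -0.17]
force: [-1.2, -8.4, 7.9]
grip_width: 0.0009
grip_force: 5.4
```

move_arm(
  increments=[
    [0,0,0,0.04,0,0,0],
    [0,0,0,0.04,0,0,0],
  ],
)

```text
time_s: 7.4
ee_pos: [0.5113, -0.0235, 0.1065]
eef_rot: [3.14, -0.003, -0.17]
force: [-13.4, -7.7, 42.9]
grip_width: 0.0008
grip_force: 21.0
```

The hard stop is reached at 43 N after about 20 mm of travel, which matches the given pad travel. Retreating and moving over the crossbar.

move_arm(
  increments=[
    [0,0,0,0,0,0,0],
    [0,0,0,-0.1,0,0,0],
    [0,0,0,-0.3,0,0,0],
    [0,0,0,-0.6,0,0,0],
    [0,0,0,-0.7,0,0,0],
    [0,0,0,-0.7,0,0,0],
    [0,0,0,-0.7,0,0,0],
    [0,0,0,-0.1,0,0,0],
    [0,0,-0.6,0,0,0,0],
    [0,0,-0.6,0,0,0,0],
    [0,0,-0.6,0,0,0,0],
    [0,0,-0.6,0,0,0,0],
    [0,0,-0.6,0,0,0,0],
    [0,0,-0.6,0,0,0,0],
    [0,0,-0.6,0,0,0,0],
    [0,0,-0.6,0,0,0,0],
    [0,0,0,0,0,0,0],
  ],
)

```text
time_s: 9.1
ee_pos: [0.5507, 0.2169, 0.2622]
eef_rot: [3.141, 0.003, -0.167]
force: [-0.8, 0.1, -0.6]
grip_width: 0.0006
grip_force: 0.0
```

```bash
cat >> h.py <<'E'
from scipy.spatial.transform import Rotation as R
def cent(names=('crossbar',),cams=('scene','top','wrist')):
    o=ctrl.get_obs();print(o['time_s'],o['ee_pos'].round(4),o['force'].round(1))
    for n in cams:
        p=ctrl.camera(n)
        for k in names:
            for d in ctrl.cut_out(k,p)[:1]:
                ys,xs=np.nonzero(d['mask']);print(n,k,round(d['conf'],2),d['centre'],xs.min(),xs.max(),ys.min(),ys.max())
                if n=='wrist' and k=='crossbar':
                    T=p['tool_from_camera'];v=np.array(d['centre'][::-1])-p['K'][:2,2];th=np.hypot(*v)/p['K'][0,0]
                    ray=np.r_[v/np.hypot(*v)*np.sin(th),np.cos(th)];B=R.from_euler('xyz',o['eef_rot']).as_matrix()
                    c=B@T[:3,3]+o['ee_pos'];g=B@T[:3,:3]@ray
                    for z in(.2,.21):print('  bar at z',z,(c+g*(z-c[2])/g[2]).round(4))
E
python3 - <<'E'
from h import *
cent(('crossbar','pawl_pad','cap','tape'))
E
```

```text
9.1 [0.5507 0.2169 0.2622] [-0.8  0.1 -0.6]
scene crossbar 0.66 [227.2, 314.2] 265 345 208 254
scene pawl_pad 0.67 [186.3, 350.1] 326 373 177 207
scene cap 0.65 [270.6, 351.5] 339 359 259 280
scene tape 0.88 [199.3, 372.9] 358 388 182 212
top crossbar 0.53 [219.4, 309.6] 254 341 211 227
top cap 0.55 [249.5, 307.4] 302 319 241 259
top tape 0.64 [231.7, 395.5] 382 413 214 247
wrist crossbar 0.56 [185.4, 351.7] 309 452 155 231
  bar at z 0.2 [0.5615 0.1892 0.2   ]
  bar at z 0.21 [0.5642 0.1897 0.21  ]
wrist pawl_pad 0.98 [188.6, 486.6] 427 517 171 198
wrist cap 0.62 [207.7, 389.4] 375 402 194 222
wrist tape 0.95 [158.4, 503.5] 479 527 138 179
```

The pawl mask's top edge dropped from row 170 to 177, which matches fully pressed. The crossbar's outer edge is about 11 mm beyond the TCP, so the tool is centred over it. Descending to find contact.

move_arm(
  increments=[
    [0,0,0,0.4,0,0,0],
    [0,0,0,0.3,0,0,0],
    [0,0,0,0.1,0,0,0],
    [0,0,0,0.1,0,0,0],
    [0,0,0,0,0,0,0],
  ],
)

```text
time_s: 10.35
ee_pos: [0.5512, 0.2139, 0.2191]
eef_rot: [3.142, 0.0, -0.17]
force: [-0.6, 0.1, 0.3]
grip_width: 0.0006
grip_force: 0.0
```

move_arm(
  increments=[
    [0,0,0,0.08,0,0,0],
    [0,0,0,0.08,0,0,0],
    [0,0,0,0.08,0,0,0],
  ],
)

```text
time_s: 10.65
ee_pos: [0.5512, 0.2139, 0.207]
eef_rot: [-3.141, -0.0, -0.17]
force: [0.2, 0.1, -1.0]
grip_width: 0.0006
grip_force: 0.0
```

Run:
```python
from h import *
cent(cams=('scene','wrist'))
```

```text
10.65 [0.5512 0.2139 0.207 ] [ 0.2  0.1 -1. ]
scene crossbar 0.82 [228.2, 317.1] 265 345 207 255
wrist crossbar 0.79 [198.6, 371.1] 306 470 168 234
  bar at z 0.2 [0.5652 0.1767 0.2   ]
  bar at z 0.21 [0.5685 0.1778 0.21  ]
```

move_arm(
  increments=[
    [0,0,0,0.06,0,0,0],
    [0,0,0,0.06,0,0,0],
    [0,0,0,0.06,0,0,0],
  ],
)

```text
time_s: 11.15
ee_pos: [0.5518, 0.2154, 0.1999]
eef_rot: [-3.138, -0.003, -0.17]
force: [-3.2, 12.1, 20.6]
grip_width: 0.0006
grip_force: 10.6
```

Run:
```python
from h import *
cent(cams=('scene','wrist'))
```

```text
11.15 [0.5518 0.2154 0.1999] [-3.2 12.1 20.6]
scene crossbar 0.88 [227.5, 319.0] 264 345 207 254
wrist crossbar 0.75 [202.6, 377.2] 306 476 170 237
  bar at z 0.2 [0.5646 0.175  0.2   ]
  bar at z 0.21 [0.568  0.1763 0.21  ]
```

Contact at TCP z = 0.20. Now following the arc outward and down.

move_arm(
  increments=[
    [0,0,-0.08,0.04,0,0,0],
    [0,0,-0.08,0.07,0,0,0],
    [0,0,-0.08,0.07,0,0,0],
  ],
)

```text
time_s: 11.65
ee_pos: [0.5538, 0.2269, 0.1906]
eef_rot: [-3.139, -0.002, -0.17]
force: [-1.1, 4.8, 9.0]
grip_width: 0.0003
grip_force: 5.0
```

Run:
```python
from h import *
cent(cams=('scene','wrist'))
```

```text
11.65 [0.5538 0.2269 0.1906] [-1.1  4.8  9. ]
scene crossbar 0.57 [232.3, 316.5] 261 345 207 254
wrist crossbar 0.67 [200.8, 383.4] 307 488 171 239
  bar at z 0.2 [0.5703 0.1835 0.2   ]
  bar at z 0.21 [0.5736 0.1849 0.21  ]
```

move_arm(
  increments=[
    [0,0,-0.1,0.1,0,0,0],
    [0,0,-0.1,0.1,0,0,0],
    [0,0,-0.09,0.11,0,0,0],
    [0,0,-0.09,0.11,0,0,0],
    [0,0,-0.08,0.115,0,0,0],
    [0,0,-0.08,0.115,0,0,0],
    [0,0,-0.07,0.12,0,0,0],
    [0,0,-0.07,0.12,0,0,0],
  ],
)

```text
time_s: 12.65
ee_pos: [0.5597, 0.2605, 0.1457]
eef_rot: [-3.139, -0.003, -0.17]
force: [1.7, 4.3, 6.5]
grip_width: 0.0006
grip_force: 3.0
```

Run:
```python
from h import *
cent(('crossbar','pawl_pad'),cams=('scene','wrist'))
```

```text
12.65 [0.5597 0.2605 0.1457] [1.7 4.3 6.5]
scene crossbar 0.95 [242.1, 314.2] 250 345 208 274
scene pawl_pad 0.7 [184.3, 353.4] 326 373 176 207
wrist crossbar 0.84 [212.1, 410.9] 304 536 170 241
  bar at z 0.2 [0.5829 0.21   0.2   ]
  bar at z 0.21 [0.5869 0.2124 0.21  ]
wrist pawl_pad 0.89 [224.3, 569.4] 524 606 198 240
```

The bar is following the fingers and the pawl stays pressed. Continuing.

move_arm(
  increments=[
    [0,0,-0.06,0.125,0,0,0],
    [0,0,-0.06,0.125,0,0,0],
    [0,0,-0.05,0.13,0,0,0],
    [0,0,-0.05,0.13,0,0,0],
    [0,0,-0.04,0.135,0,0,0],
    [0,0,-0.04,0.135,0,0,0],
    [0,0,-0.03,0.14,0,0,0],
    [0,0,-0.03,0.14,0,0,0],
  ],
)

```text
time_s: 13.75
ee_pos: [0.5619, 0.277, 0.0909]
eef_rot: [3.141, 0.0, -0.17]
force: [1.6, 3.1, 3.3]
grip_width: 0.0002
grip_force: 1.8
```

move_arm(
  increments=[
    [0,0,-0.02,0.1,0,0,0],
    [0,0,-0.02,0.1,0,0,0],
    [0,0,0,0,0,0,0],
  ],
)

```text
time_s: 14.05
ee_pos: [0.5619, 0.2786, 0.0805]
eef_rot: [3.14, 0.001, -0.17]
force: [0.2, 0.6, 0.9]
grip_width: 0.0006
grip_force: 0.0
```

Run:
```python
from h import *
cent(('crossbar','pawl_pad'),cams=('scene','wrist'))
```

```text
14.05 [0.5619 0.2786 0.0805] [0.2 0.6 0.9]
scene crossbar 0.97 [250.4, 313.0] 250 344 208 300
wrist crossbar 0.87 [226.0, 451.2] 305 594 168 257
  bar at z 0.2 [0.6047 0.2318 0.2   ]
  bar at z 0.21 [0.6096 0.2358 0.21  ]
wrist pawl_pad 0.96 [259.3, 618.8] 591 639 229 276
```

move_arm(
  increments=[
    [0,0,-0.01,0.06,0,0,0],
    [0,0,0,0.06,0,0,0],
    [0,0,0,0.06,0,0,0],
  ],
)

```text
time_s: 14.65
ee_pos: [0.5627, 0.2798, 0.0728]
eef_rot: [-3.141, -0.001, -0.17]
force: [0.9, 2.4, 2.7]
grip_width: 0.0004
grip_force: 1.5
```

move_arm(
  increments=[
    [0,0,0,0.05,0,0,0],
    [0,0,0,0.05,0,0,0],
    [0,0,0,0,0,0,0],
  ],
)

```text
time_s: 14.95
ee_pos: [0.5622, 0.2793, 0.0671]
eef_rot: [3.141, 0.001, -0.17]
force: [0.5, -0.8, 0.4]
grip_width: 0.0003
grip_force: 0.0
```

move_arm(
  increments=[
    [0,0,0,0.04,0,0,0],
    [0,0,0,0.04,0,0,0],
    [0,0,0,0.04,0,0,0],
  ],
)

```text
time_s: 15.25
ee_pos: [0.5627, 0.2795, 0.0632]
eef_rot: [-3.141, -0.001, -0.17]
force: [-10.6, -3.4, 29.5]
grip_width: 0.0004
grip_force: 15.1
```

move_arm(
  increments=[
    [0,0,0,0.04,0,0,0],
    [0,0,0,0.04,0,0,0],
  ],
)

```text
time_s: 15.45
ee_pos: [0.5631, 0.2796, 0.0625]
eef_rot: [-3.14, -0.003, -0.17]
force: [-24.2, -10.7, 59.4]
grip_width: 0.0005
grip_force: 29.9
```

Run:
```python
from h import *
cent(('crossbar','pawl_pad'),cams=('scene','wrist'))
```

```text
15.45 [0.5631 0.2796 0.0625] [-24.2 -10.7  59.4]
scene crossbar 0.56 [254.4, 303.8] 251 342 216 306
scene pawl_pad 0.68 [265.0, 310.4] 251 368 215 323
wrist crossbar 0.73 [230.1, 466.0] 305 611 170 271
  bar at z 0.2 [0.6122 0.2357 0.2   ]
  bar at z 0.21 [0.6173 0.2403 0.21  ]
wrist pawl_pad 0.97 [276.3, 629.8] 610 639 244 291
```

The stop is firm at the expected height. I'll retreat upward and then check.

move_arm(
  increments=[
    [0,0,0,0,0,0,0],
    [0,0,0,-0.1,0,0,0],
    [0,0,0,-0.3,0,0,0],
    [0,0,0,-0.6,0,0,0],
    [0,0,0,-0.6,0,0,0],
    [0,0,0,-0.6,0,0,0],
    [0,0,0,-0.6,0,0,0],
    [0,0,0,-0.6,0,0,0],
    [0,0,-0.5,-0.4,0,0,0],
    [0,0,-0.5,0,0,0,0],
    [0,0,-0.5,0,0,0,0],
    [0,0,-0.5,0,0,0,0],
    [0,0,0,0,0,0,0],
    [0,0,0,0,0,0,0],
  ],
)

```text
time_s: 17.15
ee_pos: [0.5792, 0.3778, 0.2472]
eef_rot: [3.141, 0.001, -0.17]
force: [-0.2, -0.9, 0.3]
grip_width: 0.0005
grip_force: 0.0
```

Run:
```python
from h import *
cent(('crossbar','pawl_pad','cap','tape','jar'),cams=('scene','top'))
p=ctrl.camera('scene');M=np.linalg.inv(p['pose'])
ys,xs=np.nonzero(ctrl.cut_out('crossbar',p)[0]['mask']);i=ys.argmax();j=xs.argmin();print('low',xs[i],ys[i],'left',xs[j],ys[j])
for z in(.075,.085,.095):
    for e in(-.042,.042):
        q=np.array([.5625,.2765,z])+e*np.array([.985,-.173,0]);c=p['K']@(M[:3]@np.r_[q,1]);print(z,e,(c[:2]/c[2]).round(1))
```

```text
17.15 [0.5792 0.3778 0.2472] [-0.2 -0.9  0.3]
scene crossbar 0.75 [254.3, 305.5] 248 344 207 305
scene pawl_pad 0.66 [188.7, 347.7] 326 370 184 207
scene cap 0.79 [270.4, 352.1] 341 359 260 280
scene tape 0.8 [199.2, 373.0] 357 388 185 212
scene jar 0.6 [196.4, 306.7] 289 327 183 215
top crossbar 0.94 [211.0, 268.0] 235 336 188 225
top pawl_pad 0.84 [225.2, 369.2] 319 382 216 237
top cap 0.79 [247.0, 308.4] 302 318 241 257
top tape 0.86 [227.3, 394.2] 381 412 214 246
top jar 0.83 [181.7, 351.5] 337 378 150 198
low 275 305 left 248 277
0.075 -0.042 [281.8 301.7]
0.075 0.042 [251.2 275.4]
0.085 -0.042 [281.4 299.2]
0.085 0.042 [250.4 272.8]
0.095 -0.042 [280.9 296.7]
0.095 0.042 [249.7 270.1]
```

The bar's lower edge at row 305 matches the level position. The pawl is still pressed, and the cap, tape and jar are where they were. Handing in.

Run:
```python
from h import *
print(ctrl.hand_in())
```

```text
the job is handed in; nothing more can be done
None
```

I pressed the pawl to its hard stop, pushed the arm down level onto its stop, left the bystanders where they stood and handed the job in; hand-in gave no verdict, and I viewed 11 pictures against the limit of 10.

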